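Lock the red repair-stand socket with the long T-key

TASK

Take the yellow-handled T-key out of its holder, lower it (do not drop it) down the red-collared square tube until its socket sits fully home on the brass square at the bottom, and turn it clockwise, about 70 degrees, until the white pointer at the tube's foot has gone from the orange dot to the green dot. Let go and leave the key standing upright in the red tube, and leave the lock in the blue-collared tube as it is.

Things in the scene. Friction and masses are not known exactly. Their poses are not given: they have to be found in the camera images.
- t_key: Long T-key, 0.35 kg, upright in a black holder. Origin: centre of the foot's underside; z up the 12 mm shank, x along the handle bar. Foot: square socket, 34 mm outside, 26 mm inside, sides along x and y, open below, 54 mm deep. The holder (floor 6 mm, walls to 56 mm above the table, 40 mm pocket) is cleared by a 50 mm lift. A short black-handled T-key in a grey holder (123 mm high in all) does not fit.
- key_handle (a point): Middle of the T-key's yellow handle: a round bar 14 mm thick and 110 mm long along the key's x, its axis 180 mm above the key's origin, square to the shank. Axes as the key's.
- red_post: Fixed upright square steel tube, red band and rim at its mouth. Origin: on the table, on the axis of tube and lock stem; z up, x and y square to the tube's sides. 70 mm outside, 60 mm inside, mouth 135 mm above the table, on a dark round plate of 75 mm radius, 8 mm thick. On the plate's +x side lie an orange dot (34 degrees towards +y) and a green one (34 towards -y). The blue-banded tube is its twin.
- red_stem (a point): The lock stem deep in the red tube, on its axis. This point is at the shoulder, 18 mm above the table, where the key's foot comes to rest. Above it a brass square 21 mm across runs to 40 mm above the table, then tapers to a blunt point at 68 mm. x and y are square to its sides and turn with it. The key's socket goes over it with 2.5 mm clearance on each side and about 15 degrees of yaw either way.
- red_lock (a joint): Angle (rad) of the stem in the red tube, growing clockwise seen from above: 0 = white pointer at the tube's foot on the orange dot, stem sides parallel to the tube's; 1.2 = pointer on the green dot; stop at 1.5. Starts at 0 to 0.2, stays where left, takes 0.12 N m to turn. By its clearance the key turns about 15 degrees (up to 30 if put on askew) before the stem follows.
- blue_lock (a joint): The same for the lock in the blue-banded tube: to be left as found (starts at 0 to 0.2).
Mind the look-alikes: they are no part of the job. What is shaped like the t_key but pink or purple is not meant.

How it is judged (in metres and radians):
On the way, in this order (a step that is already met when the one before it is completed fails the run):
1. the T-key sits fully down on the lock stem in the red tube, the lock not yet turned (horizontal distance between t_key and red_post below 0.012 m and height (world z) of t_key below 0.03 m and value of joint red_lock below 0.6 rad), for 0.1 s.
2. the lock is turned to the green dot with the key seated on it (value of joint red_lock above 0.9 rad and horizontal distance between t_key and red_post below 0.012 m and height (world z) of t_key below 0.032 m), for 0.1 s.
At the end, for the whole second after the job is handed in: The red lock stands at 0.9 rad or more (green dot is 1.2, stop 1.5), the T-key stands in the red tube on the stem (foot within 20 mm of the axis and lower than 35 mm above the table, tilted under 0.2 rad), at rest and released; the blue lock is still under 0.3 rad (value of joint red_lock above 0.9 rad and value of joint blue_lock below 0.3 rad and horizontal distance between t_key and red_post below 0.02 m and height (world z) of t_key below 0.035 m and angle between t_key's own z axis and vertical below 0.2 rad and linear speed of t_key below 0.03 m/s and contact force between the fingers and t_key below 0.3 N); the robot touches nothing.
It fails at once if the lock in the blue tube is turned (value of joint blue_lock above 0.35 rad).
It fails at once if the T-key is dropped down the red tube (horizontal distance between t_key and red_post below 0.05 m and height (world z) of t_key above 0.05 m and contact force between the fingers and t_key below 0.3 N and linear speed of t_key above 0.3 m/s).
It also fails if it takes over 54 s, if anything falls off the work surface, if the arm or the gripper's body presses on something with over 40 N, if the wrist force passes 120 N, or if a joint passes its speed limit or range.

ROBOT

A 6-joint arm with a two-finger parallel gripper is mounted at the origin on the work surface. World frame = base frame: x ahead of the robot, y to its left, z up, the work surface at z = 0. Lengths are in mm, angles in rad, forces in N, time in s.
With the tool pointing down it reaches from about 350 to 875 mm from the base axis. Payload 4.2 kg.
Tool frame: the origin (TCP) lies midway between the tips of the shut fingers; the grasp point (between the pads) lies 19 mm behind it (arm.grip_depth is the distance from the TCP to the grasp point, in mm); z points along the fingers, x is the direction in which the jaws open and shut, and the axes are right-handed (so a half turn about z gives the same grasp; the last joint's range is limited). The gripper opens to 85 mm and grips with 20 to 120 N. Pads are 22 mm wide; open, the fingers measure 114 mm over their backs; the gripper's body (76 mm by 85 mm) begins 54 mm behind the grasp point. The pads swing forward as they close: fully open they stand 13 mm farther back than shut.
Start: joints at [-0.851, 0.385, 0.008, 0, -1.194, -0.259], TCP at [277.927, -559.782, 231.312] pointing down, gripper open.
Joint ranges: [-3.14, 3.14], [-1.21, 2.06], [-1.07, 1.41], [-3.16, 2.05], [-2.99, -0.16], [-3.1, 3.1]. Speed limits (rad/s): [2.79, 2.79, 3.14, 3.14, 3.14, 3.14].

INTERFACE

Orientations are given as a unit quaternion [x, y, z, w].
In Python, from bench import arm, eyes, find_in, silhouettes gives the robot as it stands. The module is installed in compiled form; this text tells all that it offers.
- The arm moves only by the tool play_rows, never from a script. Its arguments are lists of equal length, an entry for each row: "offset": the shift along the world's x, y, z in mm, a list of three; "turn": the turn about the world's z in rad. In form: {"offset": [[x, y, z], ...], "turn": [turn, ...]}. A call has 1 to 12 rows; each row shifts and turns the pose as measured when the row begins; what a row does not reach is not made up. A row lasts 1/10 s, in which the tool goes at most 50 mm and 8.59 degrees, less where a joint would pass 70% of its speed; a pose out of reach is approached as far as the arm can. A call is refused whole if a number of a shift passes 50 or a number of a turn 0.15, either way. A call with a gripper value outside its range is refused whole. "grip" is the gripper's target within -1 to 1 (fully open at 1, half-way at 0, shut at -1), set as the call begins (left out, the last holds). The fingers move at their own pace and stop on an object; the grip force is fixed at half the most. Time passes only in rows, so rows that do not move let the fingers close. It gives the time, the measured TCP pose, the force and the opening at its end, in the units of the state.
- arm.read_state(): the state, without advancing time (a new reading comes with each control period).
- eyes.get_image(name): name is "side" or "top"; returns (picture, depth): 480x640x3 uint8, red, green, blue; 480x640 float32, mm along the optical axis (not along the pixel's ray), 0 where there is no reading.
- eyes.camera_params(name): a dict with "camera_matrix" (3x3 intrinsics, pixels), "camera_from_world" (4x4, takes a point from world to camera coordinates). Camera axes: x right, y down, z forward; pixel columns grow to the right and rows downward; lengths in mm; the calibration is good to about 2 mm. A picture is of the moment at which its call begins. camera_params takes no time and is no camera call.
- arm.job_done(): hands the job in, once; it reports no verdict.
Trained networks look in the newest picture that a camera, given by its name, has taken for a name from the list of things; names that differ only in an ending like _2 or _b are one class to them, and where a whole thing is asked for, a point or a joint stands for the part that bears it (a point fixed in the world has none). Each returns a list of dicts, best first, with "score" (0 to 1); they miss things now and then, are a little off and sometimes report something else, mostly with a low value. They report only what shows in the picture. A call takes as long as a camera call. They do not tell look-alikes from the thing itself.
- find_in(camera, query): "bbox" ([centre column, centre row, width, height] in pixels, round what is visible of it).
- silhouettes(camera, query): "mask" (480x640 bool, what is visible of it) and "bbox" ([centre column, centre row, width, height] in pixels, round what is visible of it).
The state is a dict: "clock": time; "joints": joint angles; "joint_vel": joint speeds; "joint_efforts": joint torques, N m; "position": TCP position; "ee_rot": TCP orientation; "contact_force": force on the tool from outside, world axes, zero at the start; "wrist_torque": the same for the moment, N m; "gripper_width": finger opening in mm.
Only numpy, scipy, OpenCV 4.12 (cv2) and the standard library are available. Lean on these libraries where they do the work, as an engineer would, in place of code of your own. Each camera call takes 0.05 s, during which the arm holds its last target. There are 200 camera calls.

## Working session

There is one attempt and no reset: what is moved stays moved. The work goes in short steps, Python scripts to look and compute and a tool call to move; the robot and the scene stay as the last step left them, time stands still between calls to the robot, and variables do not carry over. Pictures are saved under pics/ and viewed, on a budget of 10 in all, crops included, one or two more only if the job needs it, and the job is handed in when it is done.

Besides the shell and the picture viewer there is one more tool, called after "Emit:" as name(argument=value, ...), one argument or row to a line, values as JSON. play_rows: Moves the arm, as the interface text tells. Its arguments: {"type":"object","properties":{"offset":{"type":"array","items":{"type":"array","items":{"type":"number"}}},"turn":{"type":"array","items":{"type":"number"}},"grip":{"type":"number"}},"required":["offset","turn"]}

```bash
mkdir -p pics; cat > h.py <<'E'
import numpy as np, cv2
from bench import arm, eyes, find_in, silhouettes
def world(cam, depth, mask=None):
    p=eyes.camera_params(cam); K=np.array(p["camera_matrix"]); T=np.linalg.inv(np.array(p["camera_from_world"]))
    v,u=np.mgrid[0:480,0:640]; d=depth
    P=np.stack([(u-K[0,2])/K[0,0]*d,(v-K[1,2])/K[1,1]*d,d,np.ones_like(d)],-1)
    return (P@T.T)[...,:3]
def proj(cam,pt):
    p=eyes.camera_params(cam); K=np.array(p["camera_matrix"]); c=(np.array(p["camera_from_world"])@np.r_[pt,1])[:3]
    q=K@c; return q[:2]/q[2]
def save(n,im): cv2.imwrite("pics/"+n+".png",cv2.cvtColor(im,cv2.COLOR_RGB2BGR))
E
python3 - <<'E'
from h import *
ims=[]
for c in("top","side"):
    im,d=eyes.get_image(c); np.savez(c+"0",im=im,d=d); ims.append(im); save(c+"0",im)
    W=world(c,d)
    p=eyes.camera_params(c); print(c,np.linalg.inv(p["camera_from_world"])[:3].round(2).tolist(), np.array(p["camera_matrix"])[0,0])
    for q in("t_key","key_handle","red_post","red_stem"):
        for r in silhouettes(c,q)[:5]:
            m=r["mask"]&(d>0); print(c,q,round(r["score"],2),np.round(r["bbox"]),np.median(W[m],0).round() if m.any() else None, W[m][:,2].max().round() if m.any() else 0)
print(arm.read_state())
E
```

```text
top [[0.01, -0.99, 0.11, 420.35], [-1.0, -0.01, 0.01, 10.56], [-0.0, -0.11, -0.99, 952.64]] 478.1695085037914
top t_key 0.76 [241. 224.  32.  65.] [511. 148. 188.] 196.0
top t_key 0.66 [362. 311.  70.  26.] [375. -56. 184.] 190.0
top t_key 0.61 [239. 314.  45.  67.] [369. 142. 183.] 189.0
top key_handle 0.88 [244. 225.  38.  66.] [511. 148. 188.] 196.0
top key_handle 0.77 [240. 317.  42.  62.] [368. 141. 183.] 189.0
top key_handle 0.77 [362. 309.  72.  21.] [375. -55. 184.] 190.0
top red_post 0.92 [496. 188.  88.  77.] [ 610. -309.   34.] 139.0
top red_stem 0.4 [487. 177.  35.  18.] [ 652. -288.   13.] 70.0
side [[-0.9, -0.24, 0.36, 126.61], [-0.43, 0.46, -0.78, 850.16], [0.02, -0.86, -0.51, 683.25]] 605.7500852150796
side t_key 0.82 [288. 285.  61.  95.] [512. 156. 142.] 195.0
side t_key 0.8 [413. 256.  34. 104.] [371. -48.  61.] 188.0
side t_key 0.74 [378. 320.  54. 117.] [366. 154.  61.] 189.0
side key_handle 0.87 [378. 322.  57. 120.] [365. 154.  61.] 189.0
side key_handle 0.6 [412. 258.  35. 104.] [371. -47.  62.] 188.0
side key_handle 0.57 [291. 283.  52.  91.] [513. 155. 141.] 195.0
side red_post 0.78 [347. 194.  56.  76.] [ 602. -293.   69.] 139.0
{'clock': 0.5, 'joints': array([-8.51408074e-01,  3.84715742e-01,  7.82782096e-03, -3.20045942e-05,
       -1.19401875e+00, -2.58604422e-01]), 'joint_vel': array([ 0.0002088 ,  0.00082327,  0.00096799, -0.00113623,  0.00125467,
       -0.0009608 ]), 'joint_efforts': array([ 1.39649765e-04, -3.91689205e+01,  1.88443995e+01,  4.18708697e+00,
       -7.16251798e-04, -3.24190957e-06]), 'position': array([ 277.90322633, -559.74905141,  231.26950245]), 'ee_rot': array([ 5.26953614e-01,  8.49894044e-01,  3.03457944e-05, -4.84216376e-05]), 'contact_force': array([-0.54915554, -0.246982  ,  0.97092961]), 'wrist_torque': array([-0.00662815, -0.01018744,  0.05148081]), 'gripper_width': 85.36129757637565}
```

View pics/top0.png

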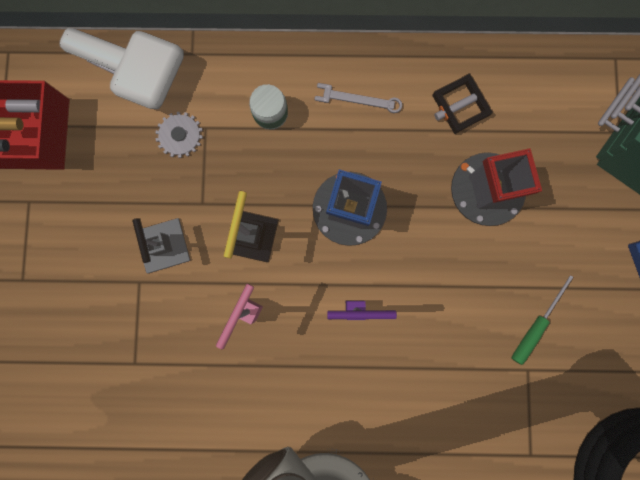

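View pics/side0.png

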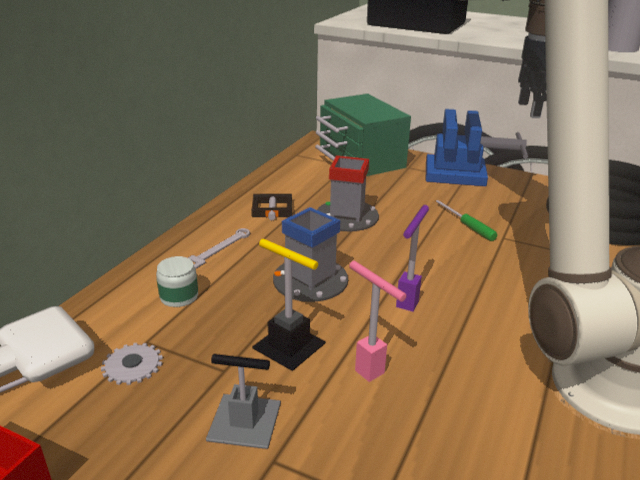

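Candidates in the top picture: the yellow-handled key is at (238,224), pink at (236,316), purple at (362,313), and the short black one at (142,240). The yellow one in the black holder fits the description. The red tube's mouth is at (513,175), with the orange dot and pointer at (465,168). The blue tube is at (355,197).

```bash
python3 - <<'E'
from h import *
Z={c:np.load(c+"0.npz") for c in("top","side")}
for c in Z:
    im,d=Z[c]["im"],Z[c]["d"]; W=world(c,d); h=cv2.cvtColor(im,cv2.COLOR_RGB2HSV)
    H,S,V=[h[...,i].astype(int) for i in range(3)]
    y=(abs(H-26)<6)&(S>150)&(V>90)&(W[...,2]>165)&(W[...,2]<215)
    P=W[y]; P=P[abs(P[:,0]-512)<90]; P=P[abs(P[:,1]-150)<90]
    cen,sz,a=cv2.minAreaRect(P[:,:2].astype(np.float32)); 
    u=np.linalg.svd(P[:,:2]-P[:,:2].mean(0),full_matrices=False)[2][0]
    print(c,"handle",len(P),P.mean(0).round(1),np.round(cen,1),np.round(sz,1),"yaw",np.degrees(np.arctan2(u[1],u[0])).round(1), "z95",np.percentile(P[:,2],95).round(1))
    r=((H<6)|(H>174))&(S>140)&(W[...,2]>128)&(W[...,2]<143)&(abs(W[...,0]-610)<100)&(abs(W[...,1]+309)<100)
    P=W[r]; cen,sz,a=cv2.minAreaRect(P[:,:2].astype(np.float32)); print(c,"rim",len(P),np.round(cen,1),np.round(sz,1),round(a,1),P[:,2].mean())
    b=(abs(H-112)<12)&(S>120)&(W[...,2]>128)&(W[...,2]<143)&(W[...,1]>-200)
    P=W[b]; 
    if len(P)>20: print(c,"blue",cv2.minAreaRect(P[:,:2].astype(np.float32)),P.mean(0))
    # base plate: dark pixels at z~8
    pl=(abs(W[...,2]-8)<4)&(np.hypot(W[...,0]-610,W[...,1]+300)<110)&(S<110)
    P=W[pl]; print(c,"plate",cv2.minEnclosingCircle(P[:,:2].astype(np.float32)))
a=cv2.resize(Z["top"]["im"][180:280,180:300],None,fx=3.3,fy=4,interpolation=cv2.INTER_CUBIC)
b=cv2.resize(Z["top"]["im"][135:235,440:560],None,fx=3.3,fy=4,interpolation=cv2.INTER_CUBIC)
save("crop1",np.hstack([a,b]))
E
```

```text
top handle 515 [514.  149.9 190.6] [514.4 150.3] [ 13.  108.7] yaw 168.6 z95 193.2
top rim 883 [ 615.5 -323.7] [78.2 80.1] 13.5 134.8587057824227
top blue ((572.1401977539062, -45.019203186035156), (76.78221893310547, 77.20446014404297), 74.00659942626953) [569.23014731 -44.80399664 134.73918688]
top plate ((611.2706298828125, -328.853271484375), 80.52278137207031)
side handle 535 [512.1 155.4 189. ] [515.1 152.9] [ 14.4 111.5] yaw 169.0 z95 193.3
side rim 303 [ 614.9 -320.7] [77.7 83.1] 14.3 134.15061563957508
side blue ((573.1099853515625, -41.73477554321289), (78.86693572998047, 80.17129516601562), 73.6298599243164) [567.67479928 -30.58150723 134.17378159]
side plate ((614.5216064453125, -321.3521728515625), 76.01749420166016)
```

View pics/crop1.png

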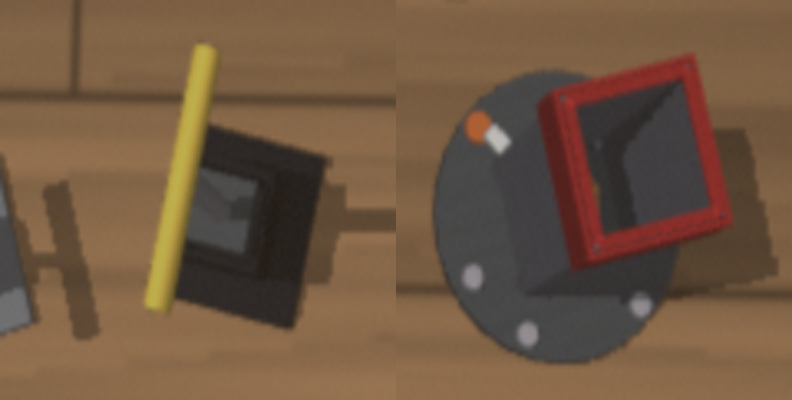

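The crop confirms the yellow bar above the black holder with the square foot inside, so this is the right key. The red tube has the white pointer almost on the orange dot, slightly clockwise of it. Handle is at about (514.7, 151.5), yaw -11.4°, and the post at (615, -322), yaw about 14°. I'm moving above the key, with tool yaw 78.6°.

Emit:
play_rows(
  offset=[
    [14, 42, 5],
    [14, 42, 5],
    [14, 42, 5],
    [14, 42, 5],
    [14, 42, 5],
    [14, 42, 5],
    [14, 42, 5],
    [14, 42, 0],
    [14, 42, 0],
    [14, 42, 0],
    [14, 42, 0],
    [14, 42, 0],
  ],
  turn=[-0.04, -0.04, -0.04, -0.04, -0.04, -0.04, -0.04, -0.04, -0.04, -0.04, -0.04, -0.04],
  grip=1,
)

```text
clock: 1.7
position: [447.2, -41.0, 268.5]
ee_rot: [0.724, 0.69, 0.003, 0.003]
contact_force: [1.2, -0.5, -0.3]
gripper_width: 85.6
```

Emit:
play_rows(
  offset=[
    [14, 40, 0],
    [14, 40, 0],
    [14, 40, 0],
    [14, 40, 0],
    [12, 32, 0],
    [0, 0, 0],
    [0, 0, 0],
  ],
  turn=[-0.03, -0.03, -0.03, -0.03, -0.03, 0, 0],
)

```text
clock: 2.4
position: [517.3, 165.2, 269.7]
ee_rot: [0.773, 0.634, 0.005, 0.004]
contact_force: [0.6, -1.1, -0.0]
gripper_width: 85.5
```

```bash
cat > st.py <<'E'
from h import *
s=arm.read_state(); q=s["ee_rot"]; print(s["clock"],s["position"].round(1),"yaw",np.degrees(2*np.arctan2(q[1],q[0])).round(1),"q",q.round(4),"F",s["contact_force"].round(1),"T",s["wrist_torque"].round(2),"w",s["gripper_width"].round(1),"j",s["joints"].round(2))
E
python3 st.py
```

```text
Traceback (most recent call last):
  File "st.py", line 2, in <module>
    s=arm.read_state(); q=s["ee_rot"]; print(s["clock"],s["position"].round(1),"yaw",np.degrees(2*np.arctan2(q[1],q[0])).round(1),"q",q.round(4),"F",s["contact_force"].round(1),"T",s["wrist_torque"].round(2),"w",s["gripper_width"].round(1),"j",s["joints"].round(2))
                                                                                                                                                                                                                    ^^^^^^^^^^^^^^^^^^^^^^^^
AttributeError: 'float' object has no attribute 'round'
```

Emit:
play_rows(
  offset=[
    [-2, -12, 0],
    [0, 0, -20],
    [0, 0, -20],
    [0, 0, -20],
    [0, 0, -10],
    [0, 0, 0],
    [0, 0, 0],
  ],
  turn=[0, 0, 0, 0, 0, 0, 0],
)

```text
clock: 3.1
position: [513.2, 142.7, 201.3]
ee_rot: [0.776, 0.631, 0.007, 0.005]
contact_force: [-0.1, -0.2, -0.6]
gripper_width: 85.6
```

```bash
sed -i 's/s\["gripper_width"\].round(1)/round(float(s["gripper_width"]),1)/' st.py; python3 st.py
```

```text
3.1 [513.2 142.7 201.3] yaw 78.3 q [0.7755 0.6313 0.0072 0.0046] F [-0.1 -0.2 -0.6] T [0.02 0.04 0.04] w 85.6 j [ 0.58  0.24 -0.28  0.01 -1.03 -2.36]
```

Emit:
play_rows(
  offset=[
    [1.5, 9, 0],
    [0, 0, 0],
    [0, 0, -15],
    [0, 0, -15],
    [0, 0, -4],
    [0, 0, 0],
    [0, 0, 0],
  ],
  turn=[0, 0, 0, 0, 0, 0, 0],
)

```text
clock: 3.8
position: [518.3, 154.8, 172.6]
ee_rot: [0.775, 0.632, 0.013, 0.006]
contact_force: [0.8, 0.2, 0.5]
gripper_width: 85.5
```

```bash
python3 st.py; python3 - <<'E'
from h import *
im,d=eyes.get_image("side"); save("g1",cv2.resize(im[180:360,200:440],None,fx=3,fy=3))
E
```

```text
3.8 [518.3 154.8 172.6] yaw 78.4 q [0.7747 0.6321 0.0132 0.006 ] F [0.8 0.2 0.5] T [-0.    0.02  0.04] w 85.5 j [ 0.6   0.28 -0.31  0.01 -0.95 -2.38]
```

View pics/g1.png

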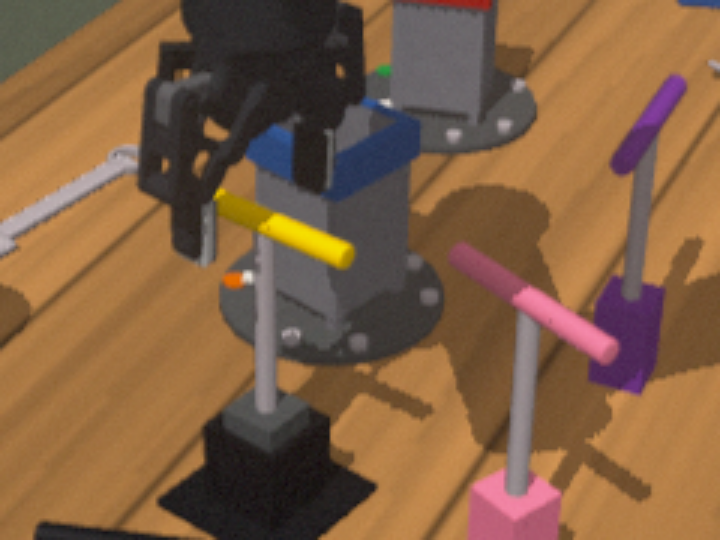

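```bash
cat >> st.py <<'E'
from scipy.spatial.transform import Rotation as R
M=R.from_quat(q).as_matrix(); print("toolz",M[:,2].round(4),"toolx",M[:,0].round(3),"grasp",(s["position"]-19*M[:,2]).round(1))
E
python3 st.py; python3 - <<'E'
from h import *
for n,p in dict(handle=[514.7,151.5,186],e1=[514.7+54*.98,151.5-54*.2,186],tcp=[518.3,154.8,172.6],fy=[518.3+8,154.8+43,185.6],fmy=[518.3-8,154.8-43,185.6]).items(): print(n,(proj("side",p)-[200,180])*3)
im,d=eyes.get_image("top"); np.savez("top1",im=im,d=d)
save("g2",cv2.resize(im[150:300,160:320],None,fx=4,fy=4))
E
```

```text
3.85 [518.4 154.9 172.8] yaw 78.4 q [0.7747 0.6321 0.0134 0.0061] F [-1.   0.2  0. ] T [0.02 0.08 0.02] w 85.3 j [ 0.6   0.28 -0.31  0.01 -0.95 -2.38]
toolz [ 0.0285  0.0076 -0.9996] toolx [0.2   0.98  0.013] grasp [517.8 154.8 191.8]
handle [262.77847729 219.86257375]
e1 [184.98426953 186.15722705]
tcp [253.95641582 243.04722009]
fy [197.84494361 258.42623348]
fmy [305.79216148 187.54677842]
```

View pics/g2.png

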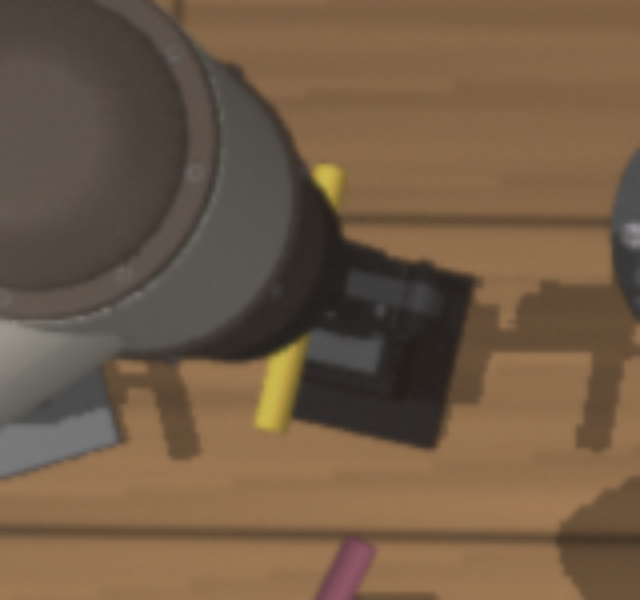

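The view from above shows the jaws across the yellow bar, and the projected handle centre agrees with the picture. I'll make a small correction, then grip.

Emit:
play_rows(
  offset=[
    [-3.5, -3.5, -5],
    [0, 0, 0],
  ],
  turn=[0, 0],
)

```text
clock: 4.1
position: [514.8, 151.3, 168.2]
ee_rot: [0.775, 0.632, 0.014, 0.006]
contact_force: [-0.3, -0.9, -0.3]
gripper_width: 85.6
```

```bash
python3 st.py
```

```text
4.1 [514.8 151.3 168.2] yaw 78.4 q [0.7747 0.6321 0.0142 0.0061] F [-0.3 -0.9 -0.3] T [-0.    0.07 -0.01] w 85.6 j [ 0.59  0.28 -0.33  0.01 -0.94 -2.37]
toolz [ 0.0297  0.0085 -0.9995] toolx [0.201 0.98  0.014] grasp [514.3 151.2 187.2]
```

Emit:
play_rows(
  offset=[
    [0, 0, 0],
    [0, 0, 0],
    [0, 0, 0],
    [0, 0, 0],
    [0, 0, 0],
    [0, 0, 0],
    [0, 0, 0],
    [0, 0, 0],
  ],
  turn=[0, 0, 0, 0, 0, 0, 0, 0],
  grip=-1,
)

```text
clock: 4.9
position: [515.2, 151.3, 168.9]
ee_rot: [0.775, 0.632, 0.015, 0.006]
contact_force: [0.2, -0.4, 1.1]
gripper_width: 12.2
```

```bash
python3 st.py
```

```text
4.9 [515.2 151.3 168.9] yaw 78.4 q [0.7747 0.6321 0.0149 0.0063] F [ 0.2 -0.4  1.1] T [-0.02  0.1   0.  ] w 12.2 j [ 0.59  0.28 -0.33  0.01 -0.94 -2.37]
toolz [ 0.031   0.009  -0.9995] toolx [0.2   0.98  0.015] grasp [514.6 151.2 187.9]
```

Emit:
play_rows(
  offset=[
    [0, 0, 8],
    [0, 0, 15],
    [0, 0, 20],
    [0, 0, 20],
    [0, 0, 15],
    [0, 0, 5],
  ],
  turn=[0, 0, 0, 0, 0, 0],
)

```text
clock: 5.5
position: [510.9, 149.7, 250.6]
ee_rot: [0.775, 0.631, 0.009, 0.004]
contact_force: [1.0, -0.3, -3.6]
gripper_width: 12.1
```

```bash
python3 st.py; python3 - <<'E'
from h import *
im,d=eyes.get_image("side"); save("g3",cv2.resize(im[120:360,200:440],None,fx=2.5,fy=2.5))
E
```

```text
5.5 [510.9 149.7 250.6] yaw 78.3 q [0.7755 0.6313 0.0087 0.004 ] F [ 1.  -0.3 -3.6] T [ 0.02 -0.03 -0.06] w 12.1 j [ 0.59  0.2  -0.2   0.01 -1.15 -2.37]
toolz [ 0.0185  0.0048 -0.9998] toolx [0.203 0.979 0.008] grasp [510.6 149.6 269.6]
```

View pics/g3.png

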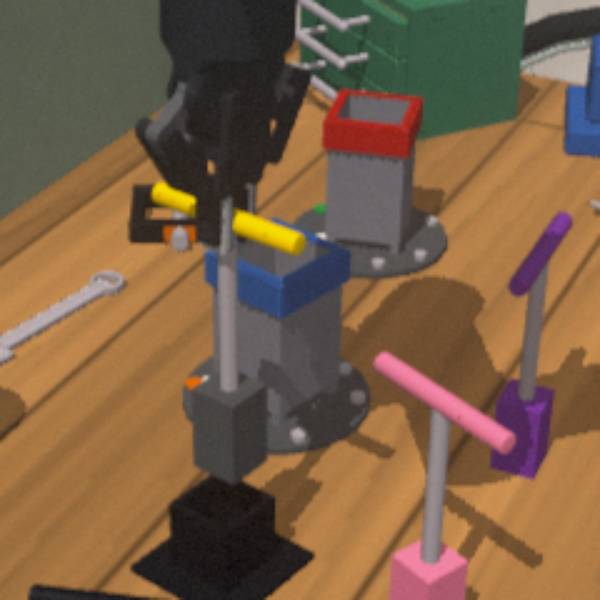

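The key is held upright and clear of the holder, and the wrist reads -3.6 N, which matches its weight. Next I lift it higher and carry it to the red tube.

Emit:
play_rows(
  offset=[
    [0, 0, 35],
    [0, 0, 35],
    [4, -20, 10],
    [10, -40, 0],
    [10, -44, 0],
    [10, -44, 0],
    [10, -44, 0],
    [10, -44, 0],
    [10, -44, 0],
    [10, -44, 0],
    [10, -44, 0],
    [8, -30, 0],
  ],
  turn=[0, 0, 0.03, 0.03, 0.03, 0.04, 0.04, 0.04, 0.04, 0.03, 0.03, 0.03],
)

```text
clock: 6.75
position: [596.6, -258.9, 316.9]
ee_rot: [0.649, 0.761, -0.0, -0.007]
contact_force: [0.1, 0.6, -3.1]
gripper_width: 11.9
```

```bash
python3 st.py
```

```text
6.75 [ 596.6 -258.9  316.9] yaw 99.0 q [ 6.491e-01  7.607e-01 -4.000e-04 -7.400e-03] F [ 0.1  0.6 -3.1] T [ 0.16 -0.13  0.05] w 11.9 j [-0.16  0.4   0.24 -0.01 -1.43 -1.25]
toolz [-0.0116  0.009  -0.9999] toolx [-0.157  0.988  0.011] grasp [ 596.8 -259.1  335.9]
```

Emit:
play_rows(
  offset=[
    [7, -22, 0],
    [7, -22, 0],
    [3, -10, 0],
    [0, 0, 0],
    [0, 0, 0],
  ],
  turn=[0, 0, 0, 0, 0],
)

```text
clock: 7.25
position: [612.1, -318.4, 305.8]
ee_rot: [0.652, 0.758, -0.003, -0.016]
contact_force: [-1.3, 0.2, -2.9]
gripper_width: 12.0
```

```bash
python3 st.py; python3 - <<'E'
from h import *
# re-measure post & key shank with both cameras
for c in("side","top"):
    im,d=eyes.get_image(c); np.savez(c+"2",im=im,d=d); W=world(c,d); h=cv2.cvtColor(im,cv2.COLOR_RGB2HSV)
    H,S,V=[h[...,i].astype(int) for i in range(3)]
    if c=="side":
        a=cv2.resize(im[60:240,270:430],None,fx=3.3,fy=3.3)
    else: b=cv2.resize(im[120:240,430:560],None,fx=3.3,fy=4.95)
    grey=(S<60)&(np.hypot(W[...,0]-614,W[...,1]+320)<40)
    for lo,hi,n in((145,200,"foot"),(215,300,"shank"),(128,140,"rim")):
        m=grey if n!="rim" else ((H<6)|(H>174))&(S>140)&(np.hypot(W[...,0]-614,W[...,1]+320)<80)
        P=W[m&(W[...,2]>lo)&(W[...,2]<hi)]
        if len(P)>8: print(c,n,len(P),P.mean(0).round(1),P.min(0).round(1),P.max(0).round(1))
save("g4",np.hstack([a,b[:a.shape[0]]]) if b.shape[0]>=a.shape[0] else np.hstack([a[:b.shape[0]],b]))
E
```

```text
7.25 [ 612.1 -318.4  305.8] yaw 98.7 q [ 0.6517  0.7583 -0.0026 -0.0156] F [-1.3  0.2 -2.9] T [-0.03 -0.07 -0.01] w 12.0 j [-0.25  0.48  0.35 -0.01 -1.47 -1.17]
toolz [-0.0271  0.0164 -0.9995] toolx [-0.15   0.988  0.02 ] grasp [ 612.6 -318.7  324.8]
side foot 421 [ 600.1 -307.3  173. ] [ 583.7 -337.8  145.3] [ 620.8 -295.3  199.9]
side shank 232 [ 608.1 -316.5  258.4] [ 600.4 -324.9  216.1] [ 617.2 -309.1  299.9]
side rim 275 [ 610.6 -305.4  133.9] [ 569.1 -366.   128.1] [ 661.6 -276.3  138.9]
```

View pics/g4.png

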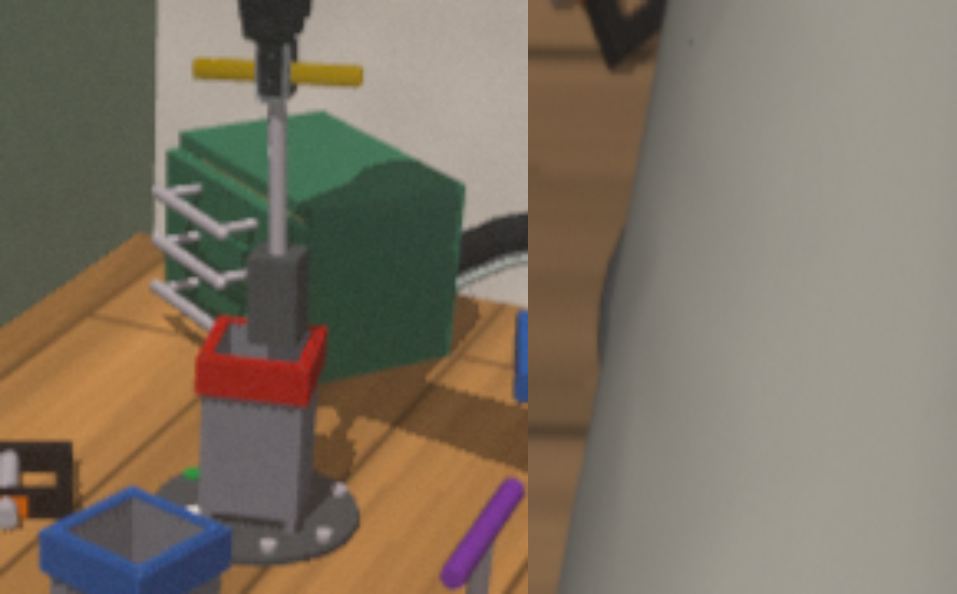

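The foot (about 143 mm up) hangs roughly 12 mm short of the tube's axis in x, because the tool has pitched about 3°. It needs shifting before I lower it.

Emit:
play_rows(
  offset=[
    [6, -1, 5],
    [5, -1, 3],
    [0, 0, 2],
  ],
  turn=[0, 0, 0],
)

```text
clock: 7.65
position: [624.3, -317.4, 318.8]
ee_rot: [0.65, 0.76, -0.002, -0.014]
contact_force: [-0.4, -0.6, -3.1]
gripper_width: 11.7
```

```bash
cat >> st.py <<'E'
# key foot estimate: key fixed in the tool since the grasp, upright then
G=R.from_quat([0.7747,0.6321,0.0149,0.0063]).as_matrix(); g=np.array([515.2,151.3,168.9])
rel=G.T@(np.array([514.7,151.5,6.])-g); up=M@(G.T@[0,0,1]); foot=s["position"]+M@rel
print("foot",foot.round(1),"off post",(foot-[615.2,-322,18]).round(1),"key up",up.round(4))
E
python3 st.py
```

```text
7.65 [ 624.3 -317.4  318.8] yaw 98.9 q [ 0.65    0.7598 -0.002  -0.0144] F [-0.4 -0.6 -3.1] T [-0.   -0.03 -0.03] w 11.7 j [-0.24  0.5   0.41 -0.01 -1.51 -1.17]
toolz [-0.0244  0.0156 -0.9996] toolx [-0.155  0.988  0.019] grasp [ 624.8 -317.7  337.8]
foot [ 615.6 -318.   156.2] off post [  0.4   4.  138.2] key up [0.0503 0.0037 0.9987]
```

Emit:
play_rows(
  offset=[
    [0, -4, -8],
    [0, 0, -12],
    [0, 0, -12],
    [0, 0, -6],
  ],
  turn=[0, 0, 0, 0],
)

```text
clock: 8.05
position: [624.6, -321.0, 279.3]
ee_rot: [0.65, 0.76, -0.001, -0.013]
contact_force: [-0.4, -0.5, -3.3]
gripper_width: 12.2
```

```bash
python3 st.py
```

```text
8.05 [ 624.6 -321.   279.3] yaw 99.0 q [ 0.6497  0.7601 -0.0013 -0.0133] F [-0.4 -0.5 -3.3] T [-0.01 -0.05 -0.02] w 12.2 j [-0.25  0.51  0.34 -0.01 -1.42 -1.16]
toolz [-0.0219  0.0154 -0.9996] toolx [-0.155  0.988  0.019] grasp [ 625.  -321.3  298.3]
foot [ 616.3 -321.7  116.6] off post [ 1.1  0.3 98.6] key up [0.0477 0.004  0.9989]
```

Emit:
play_rows(
  offset=[
    [-1, 0, -10],
    [0, 0, -12],
    [0, 0, -10],
    [0, 0, -5],
  ],
  turn=[0, 0, 0, 0],
)

```text
clock: 8.45
position: [622.4, -320.9, 236.9]
ee_rot: [0.65, 0.76, -0.002, -0.015]
contact_force: [0.4, -0.1, -3.0]
gripper_width: 11.9
```

```bash
python3 st.py; python3 - <<'E'
from h import *
im,d=eyes.get_image("side"); np.savez("side3",im=im,d=d); W=world("side",d); h=cv2.cvtColor(im,cv2.COLOR_RGB2HSV)
H,S,V=[h[...,i].astype(int) for i in range(3)]
m=(S<60)&(V>90)&(np.hypot(W[...,0]-618,W[...,1]+320)<25)
for lo in range(150,235,20):
    P=W[m&(W[...,2]>lo)&(W[...,2]<lo+20)]
    if len(P)>5: print(lo,len(P),(P.mean(0)+[2,-5,0]).round(1))
E
```

```text
8.45 [ 622.4 -320.9  236.9] yaw 98.9 q [ 0.6499  0.7599 -0.002  -0.0151] F [ 0.4 -0.1 -3. ] T [ 0.02 -0.03  0.01] w 11.9 j [-0.25  0.53  0.26 -0.01 -1.33 -1.16]
toolz [-0.0256  0.0166 -0.9995] toolx [-0.155  0.988  0.02 ] grasp [ 622.9 -321.2  255.9]
foot [ 613.4 -321.3   74.2] off post [-1.8  0.7 56.2] key up [0.0515 0.0027 0.9987]
150 38 [ 619.6 -323.7  160.1]
170 44 [ 620.4 -323.1  179.9]
190 42 [ 621.5 -323.3  199.6]
210 44 [ 621.9 -323.4  219.6]
230 34 [ 622.6 -317.2  240. ]
```

Emit:
play_rows(
  offset=[
    [1, -1, -6],
    [0.5, 0, -7],
    [0, 0, -7],
    [0, 0, -5],
  ],
  turn=[0, 0, 0, 0],
)

```text
clock: 8.9
position: [624.7, -322.2, 210.7]
ee_rot: [0.65, 0.76, -0.002, -0.014]
contact_force: [0.1, -0.8, -3.0]
gripper_width: 11.8
```

```bash
python3 st.py
```

```text
8.9 [ 624.7 -322.2  210.7] yaw 98.9 q [ 0.6498  0.76   -0.0017 -0.0141] F [ 0.1 -0.8 -3. ] T [-0.04 -0.05  0.03] w 11.8 j [-0.25  0.55  0.22 -0.01 -1.28 -1.16]
toolz [-0.0236  0.0157 -0.9996] toolx [-0.155  0.988  0.019] grasp [ 625.2 -322.5  229.7]
foot [ 616.1 -322.8   48.1] off post [ 0.9 -0.8 30.1] key up [0.0494 0.0037 0.9988]
```

No contact so far, and the foot is at about 48 mm, over the taper. I'll keep lowering gently.

Emit:
play_rows(
  offset=[
    [-0.5, 0.5, -4],
    [0, 0, -5],
    [0, 0, -5],
    [0, 0, -4],
  ],
  turn=[0, 0, 0, 0],
)

```text
clock: 9.3
position: [624.3, -321.7, 191.3]
ee_rot: [0.65, 0.76, -0.002, -0.014]
contact_force: [-0.5, 0.3, -4.1]
gripper_width: 11.9
```

```bash
python3 st.py
```

```text
9.3 [ 624.3 -321.7  191.3] yaw 98.9 q [ 0.6498  0.76   -0.0017 -0.0139] F [-0.5  0.3 -4.1] T [-0.04 -0.07 -0.04] w 11.9 j [-0.25  0.56  0.19 -0.01 -1.23 -1.16]
toolz [-0.0233  0.0155 -0.9996] toolx [-0.155  0.988  0.019] grasp [ 624.7 -322.   210.3]
foot [ 615.7 -322.3   28.6] off post [ 0.5 -0.3 10.6] key up [0.0492 0.0039 0.9988]
```

Emit:
play_rows(
  offset=[
    [0, 0, -3],
    [0, 0, -3],
    [0, 0, -3],
    [0, 0, -2],
  ],
  turn=[0, 0, 0, 0],
)

```text
clock: 9.7
position: [625.0, -322.3, 181.3]
ee_rot: [0.65, 0.76, -0.002, -0.012]
contact_force: [-0.4, 1.4, 6.1]
gripper_width: 12.1
```

```bash
python3 st.py
```

```text
9.7 [ 625.  -322.3  181.3] yaw 99.0 q [ 0.6495  0.7602 -0.0017 -0.0122] F [-0.4  1.4  6.1] T [ 0.37  0.28 -0.02] w 12.1 j [-0.25  0.56  0.18 -0.01 -1.21 -1.16]
toolz [-0.0208  0.0133 -0.9997] toolx [-0.156  0.988  0.016] grasp [ 625.4 -322.6  200.3]
foot [ 616.9 -323.3   18.6] off post [ 1.7 -1.3  0.6] key up [0.0467 0.0061 0.9989]
```

Seated: the foot is at 18.6 mm and the wrist force is +6 N upward. Before turning, I'll straighten the key's 2.7° lean by moving the grip back over the axis.

Emit:
play_rows(
  offset=[
    [-3, 0, 0],
    [-3, 0, 0],
    [-2, 0, 0],
  ],
  turn=[0, 0, 0],
)

```text
clock: 10.0
position: [617.4, -322.2, 181.4]
ee_rot: [0.65, 0.76, -0.001, -0.011]
contact_force: [0.7, 0.9, -2.4]
gripper_width: 12.4
```

```bash
python3 st.py
```

```text
10.0 [ 617.4 -322.2  181.4] yaw 99.0 q [ 6.496e-01  7.602e-01 -7.000e-04 -1.110e-02] F [ 0.7  0.9 -2.4] T [-0.08 -0.56  0.02] w 12.4 j [-0.25  0.55  0.16 -0.01 -1.2  -1.16]
toolz [-0.0179  0.0134 -0.9998] toolx [-0.156  0.988  0.016] grasp [ 617.7 -322.4  200.4]
foot [ 609.7 -323.2   18.7] off post [-5.5 -1.2  0.7] key up [0.0438 0.006  0.999 ]
```

Emit:
play_rows(
  offset=[
    [-0.5, 0, -0.5],
    [0, 0, -0.5],
    [0, 0, -0.3],
    [0, 0, -0.3],
    [0, 0, -0.3],
  ],
  turn=[-0.1, -0.1, -0.1, -0.1, -0.1],
)

```text
clock: 10.5
position: [618.5, -323.3, 181.2]
ee_rot: [0.822, 0.569, 0.004, -0.007]
contact_force: [-0.0, -0.7, -1.3]
gripper_width: 11.9
```

```bash
python3 st.py
```

```text
10.5 [ 618.5 -323.3  181.2] yaw 69.3 q [ 0.8224  0.5688  0.0036 -0.0067] F [-0.  -0.7 -1.3] T [-0.32 -0.1   0.18] w 11.9 j [-0.26  0.55  0.15 -0.02 -1.18 -1.67]
toolz [-0.0018  0.0152 -0.9999] toolx [0.353 0.936 0.014] grasp [ 618.6 -323.6  200.2]
foot [ 612.6 -321.2   18.4] off post [-2.6  0.8  0.4] key up [ 0.0338 -0.0111  0.9994]
```

Emit:
play_rows(
  offset=[
    [-1, 1, -0.3],
    [-1, 0, -0.3],
    [0, 0, -0.3],
    [0, 0, -0.3],
    [0, 0, -0.3],
    [0, 0, -0.3],
    [0, 0, -0.3],
  ],
  turn=[-0.1, -0.1, -0.1, -0.1, -0.1, -0.1, -0.1],
)

```text
clock: 11.2
position: [616.9, -324.9, 181.1]
ee_rot: [0.971, 0.24, 0.006, -0.001]
contact_force: [-0.4, 0.5, -0.9]
gripper_width: 12.0
```

```bash
python3 st.py; python3 - <<'E'
from h import *
im,d=eyes.get_image("side"); np.savez("side4",im=im,d=d); save("g5",cv2.resize(im[90:240,290:410],None,fx=4,fy=4))
E
```

```text
11.2 [ 616.9 -324.9  181.1] yaw 27.8 q [ 9.707e-01  2.401e-01  6.100e-03 -8.000e-04] F [-0.4  0.5 -0.9] T [-0.1   0.06  0.16] w 12.0 j [-0.26  0.54  0.13 -0.01 -1.16 -2.4 ]
toolz [ 0.0114  0.0045 -0.9999] toolx [0.885 0.466 0.012] grasp [ 616.7 -325.   200.1]
foot [ 614.2 -320.7   18.3] off post [-1.   1.3  0.3] key up [ 0.0154 -0.0227  0.9996]
```

View pics/g5.png

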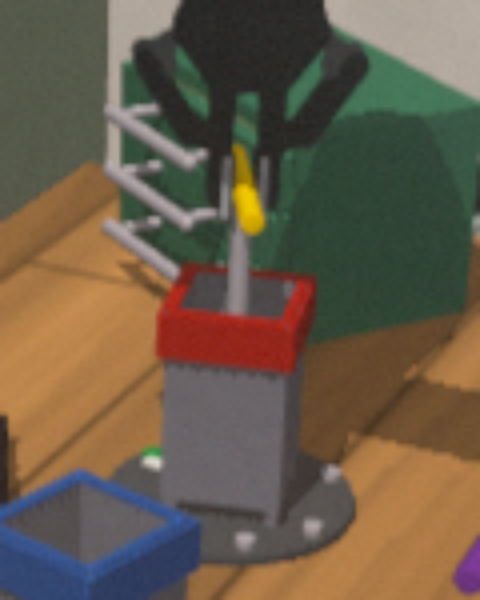

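The picture shows the key standing in the red tube, with the white pointer (152,463) touching the green dot (153,453). One more small turn, then release.

Emit:
play_rows(
  offset=[
    [0, 1, -0.3],
    [0, 0, 0],
  ],
  turn=[-0.08, 0],
)

```text
clock: 11.45
position: [616.4, -324.4, 181.1]
ee_rot: [0.98, 0.2, 0.006, -0.0]
contact_force: [-0.6, -0.1, -2.4]
gripper_width: 12.2
```

Emit:
play_rows(
  offset=[
    [0, 0, 0],
    [0, 0, 0],
    [0, 0, 0],
    [0, 0, 0],
    [0, 0, 0],
    [0, 0, 0],
    [0, 0, 0],
    [0, 0, 0],
  ],
  turn=[0, 0, 0, 0, 0, 0, 0, 0],
  grip=1,
)

```text
clock: 12.25
position: [617.0, -324.8, 183.3]
ee_rot: [0.979, 0.204, 0.007, 0.001]
contact_force: [-0.9, 0.2, -0.1]
gripper_width: 85.1
```

```bash
python3 st.py
```

```text
12.25 [ 617.  -324.8  183.3] yaw 23.5 q [9.790e-01 2.038e-01 7.100e-03 9.000e-04] F [-0.9  0.2 -0.1] T [ 0.06  0.03 -0.05] w 85.1 j [-0.26  0.53  0.13 -0.01 -1.15 -2.47]
toolz [ 0.0143  0.0012 -0.9999] toolx [0.917 0.399 0.014] grasp [ 616.7 -324.9  202.3]
foot [ 615.1 -320.8   20.4] off post [-0.1  1.2  2.4] key up [ 0.011  -0.0214  0.9997]
```

Released. I'll raise the arm straight up, then swing it away in y.

Emit:
play_rows(
  offset=[
    [0, 0, 15],
    [0, 0, 30],
    [0, 0, 40],
    [0, 0, 40],
    [-10, 0, 20],
    [-40, 0, 0],
    [-40, 0, 0],
    [-40, 0, 0],
    [-40, 0, 0],
    [-20, 0, 0],
    [0, 0, 0],
    [0, 0, 0],
  ],
  turn=[0, 0, 0, 0, 0, 0, 0, 0, 0, 0, 0, 0],
)

```text
clock: 13.45
position: [418.6, -323.3, 331.8]
ee_rot: [0.979, 0.204, 0.007, 0.001]
contact_force: [0.7, 0.3, 0.1]
gripper_width: 85.4
```

```bash
python3 st.py|head -1; python3 - <<'E'
from h import *
im,d=eyes.get_image("side"); W=world("side",d); t,_=eyes.get_image("top"); h=cv2.cvtColor(im,cv2.COLOR_RGB2HSV)
y=(abs(h[...,0].astype(int)-26)<6)&(h[...,1]>150)&(W[...,2]>165)&(np.hypot(W[...,0]-615,W[...,1]+322)<80)
print("handle",W[y].mean(0).round(1),np.percentile(W[y][:,2],95))
save("g6",np.hstack([cv2.resize(im[110:290,270:410],None,fx=2.8,fy=2.8),cv2.resize(t[100:280,300:560][:, :],None,fx=1.53,fy=2.8)]))
E
```

```text
13.45 [ 418.6 -323.3  331.8] yaw 23.6 q [0.9789 0.2044 0.0066 0.001 ] F [0.7 0.3 0.1] T [-0.07  0.02 -0.02] w 85.4 j [-0.35  0.16 -0.05 -0.01 -1.35 -2.37]
handle [ 610.8 -311.2  202.5] 205.95289415838806
```

View pics/g6.png

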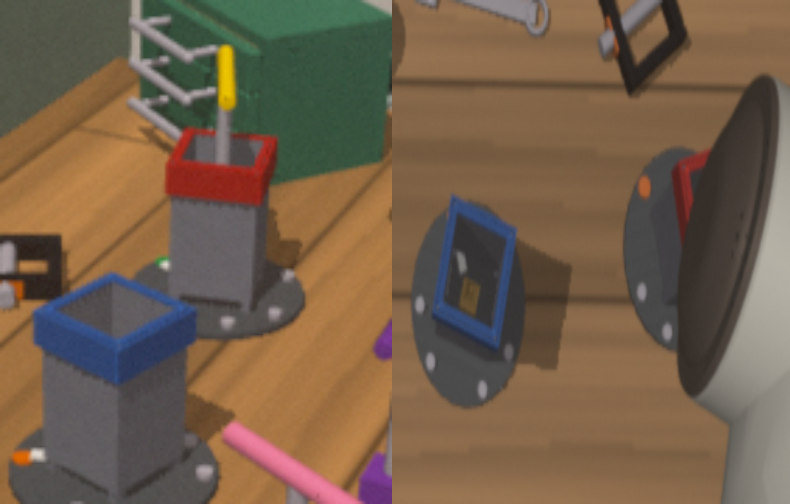

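The key stands upright and seated: handle top at 206 mm, where 205 is expected. The red pointer is at the green dot (165,264), and the blue tube's pointer is still by its orange dot (30,456). I'm handing it in.

```bash
python3 -c "
from bench import arm; print(arm.job_done())"
```

```text
the job is handed in; nothing more can be done
None
```

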